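# Present the matching terminal sleeve over the bare stud

## Task

One stud on the motor controller still has no brass sleeve. From the tray pick the sleeve with the same outside diameter as the four already fitted, carry it over the connector and the other terminals, and stop with it hovering upright and centred about a centimetre above the tip of the bare stud, so that it could slip straight down over it. Finish while still holding it there, motionless, with neither the sleeve nor the gripper having touched the controller, and leave everything else where it is.

Things in the scene. Friction and masses are not known exactly. Their poses are not given: they have to be found in the camera images.
- sleeve_a: Loose plain brass sleeve (tube) standing upright in the tray: outside diameter 26 mm, bore 20 mm, height 40 mm, about 75 g. Origin: centre of its underside; its z axis is its bore's axis. Too thin; leave it.
- sleeve_b: Loose plain brass sleeve (tube) standing upright in the tray: outside diameter 34 mm, bore 20 mm, height 40 mm, about 200 g. Origin: centre of its underside; its z axis is its bore's axis. The same diameter as the fitted ones: the one to carry.
- sleeve_c: Loose plain brass sleeve (tube) standing upright in the tray: outside diameter 42 mm, bore 20 mm, height 40 mm, about 360 g. Origin: centre of its underside; its z axis is its bore's axis. Too thick; leave it.
- tray: Fixed flat black tray, 270 mm along its x by 120 mm along its y; floor 4 mm thick, rim 8 mm high over the table. The three sleeves stand on the floor in a row along its x axis, about 85 mm apart, in any order. Origin: centre of its underside, on the table.
- controller: Fixed motor controller, black with orange seam, 270 (x) x 230 mm (y); green board top 50 mm over the table. Black connector shroud, 110 (x) x 46 mm (y), centred at y +70 mm, rises to 135 mm over the table, the highest point. Stud and four fitted sleeves stand in any order at five places: x -60, 0, 60 at y -12 and x -30, 30 at y -70 mm. Origin: centre of underside, on the table.
- stud: The bare upright steel stud on the controller's board, 10 mm diameter, 46 mm high, with a flat washer of 26 mm diameter at its foot. Fixed. Origin: its foot, on the board, 50 mm over the table.
- stud_tip (a point): Centre of the top end of the bare stud, 96 mm over the table.
- jar: Bystander: closed jar, 50 mm diameter, 70 mm high, standing between tray and controller. Origin: centre of its underside.
- screwdriver: Bystander: screwdriver lying at the far side of the bench. Origin: on the table under it.
- cover: Bystander: black controller cover with an orange rim, 106 x 146 x 48 mm, lying at the far side. Origin: centre of its underside.
- terminal0: Brass sleeve already fitted on the controller: 34 mm diameter, 40 mm high, standing on the board, its steel stud showing 6 mm above it. Fixed. Origin: centre of its underside, on the board.
- terminal2: Brass sleeve already fitted on the controller: 34 mm diameter, 40 mm high, standing on the board, its steel stud showing 6 mm above it. Fixed. Origin: centre of its underside, on the board.
- terminal3: Brass sleeve already fitted on the controller: 34 mm diameter, 40 mm high, standing on the board, its steel stud showing 6 mm above it. Fixed. Origin: centre of its underside, on the board.
- terminal4: Brass sleeve already fitted on the controller: 34 mm diameter, 40 mm high, standing on the board, its steel stud showing 6 mm above it. Fixed. Origin: centre of its underside, on the board.
Mind the look-alikes: they are no part of the job. Leave any black or pink look-alike of the sleeve_b alone.

How it is judged:
On the way:
1. the 34 mm sleeve is lifted out of the tray (height (world z) of sleeve_b above 0.05 m and contact force between the fingers and sleeve_b above 1 N), for 0.2 s.
At the end, for the whole second after the job is handed in: The 34 mm sleeve is held still in the fingers, upright within 0.12 rad, underside 3 to 20 mm above the bare stud's tip, axis within 5 mm of the stud's (the bore's clearance), touching nothing else; other sleeves, jar, screwdriver and cover within 15 mm of their starts (horizontal distance between sleeve_b and stud_tip below 0.005 m and z of sleeve_b in the frame of stud_tip between 0.003 and 0.02 m and angle between sleeve_b's own z axis and vertical below 0.12 rad and linear speed of sleeve_b below 0.02 m/s and contact force between the fingers and sleeve_b above 1 N and contact force between sleeve_b and controller below 0.3 N and contact force between sleeve_b and stud below 0.3 N and contact force between sleeve_b and terminal0 below 0.3 N and contact force between sleeve_b and terminal2 below 0.3 N and contact force between sleeve_b and terminal3 below 0.3 N and contact force between sleeve_b and terminal4 below 0.3 N and distance of each of sleeve_a, sleeve_c, jar, screwdriver, cover from where it was at the start of the episode below 0.015 m); the arm keeps its last pose, push and grip.
It fails at once if the sleeve touches the controller, the stud or a fitted sleeve (contact force between sleeve_b and controller above 0.5 N or contact force between sleeve_b and stud above 0.5 N or contact force between sleeve_b and terminal0 above 0.5 N or contact force between sleeve_b and terminal2 above 0.5 N or contact force between sleeve_b and terminal3 above 0.5 N or contact force between sleeve_b and terminal4 above 0.5 N).
It fails at once if the robot touches the controller, the stud or a fitted sleeve (contact force between any of the arm, the fingers and controller above 1 N or contact force between any of the arm, the fingers and stud above 1 N or contact force between any of the arm, the fingers and terminal0 above 1 N or contact force between any of the arm, the fingers and terminal2 above 1 N or contact force between any of the arm, the fingers and terminal3 above 1 N or contact force between any of the arm, the fingers and terminal4 above 1 N).
It fails at once if another sleeve, the jar, the screwdriver or the cover is displaced by more than 15 mm (distance of any of sleeve_a, sleeve_c, jar, screwdriver, cover from where it was at the start of the episode above 0.015 m).
It also fails if it takes over 40 s, if anything falls off the work surface, if the arm or the gripper's body presses on something with over 40 N, if the wrist force passes 120 N, or if a joint passes its speed limit or range.

## Robot

A 6-joint arm with a two-finger parallel gripper is mounted at the origin on the work surface. World frame = base frame: x ahead of the robot, y to its left, z up, the work surface at z = 0. Lengths are in m, angles in rad, forces in N, time in s.
With the tool pointing down it reaches from about 0.3 to 0.875 m from the base axis. Payload 6.4 kg.
Tool frame: the origin (TCP) lies at the centre of the arm's flange, where the gripper is bolted on; the fingertips stand 173 mm ahead of it and the grasp point (between the pads) lies ctrl.grip_point_offset ahead of it (ctrl.grip_point_offset is the distance from the TCP to the grasp point, in m); z points along the fingers, y is the direction in which the jaws open and shut (so a half turn about z gives the same grasp; the last joint's range is limited). The gripper opens to 85 mm and grips with 20 to 120 N. Pads are 22 mm wide; open, the fingers measure 114 mm over their backs; the gripper's body (76 mm by 85 mm) begins 54 mm behind the grasp point. The pads swing forward as they close: fully open they stand 13 mm farther back than shut.
Start: joints at [1.09, 0.181, 1.607, -0, 1.354, -0.206], TCP at [0.156, 0.553, 0.405] pointing down, gripper open.
Joint ranges: [-2.99, 2.99], [-0.89, 2.07], [0.3, 2.58], [-1.14, 4.28], [0, 2.63], [-3.12, 3.12]. Speed limits (rad/s): [2.57, 2.57, 3.01, 3.14, 3.14, 3.14].

## Interface

Orientations are given as a unit quaternion [w, x, y, z].
In Python, from bench import ctrl, cams, boxes_of, landmark_of gives the robot as it stands.
- The arm moves only by the shell command python3 -m handwheel 'ROWS'. ROWS is JSON, a list of rows, each an object with "offset": the shift along the tool's x, y, z in m, a list of three; "spin": the turn about the tool's z in degrees; "grip": the opening, from 0 (shut) to 1 (fully open). A call has 1 to 20 rows; each row is the pose to reach, as a shift and turn from the pose commanded when the call began, along the tool's axes at that moment; what a row does not reach only later rows make up. A row lasts 1/8 s, in which the tool goes at most 62.5 mm and 10.7 degrees, less where a joint would pass 70% of its speed; a pose out of reach is approached as far as the arm can. A call with a gripper value outside its range is refused whole. The fingers move at their own pace and stop on an object; the grip force is fixed at half the most. Time passes only in rows, so rows that repeat a pose let the fingers close. It gives the time, the measured TCP pose, the force and the opening at its end, in the units of the state.
- ctrl.get_obs(): the state, without advancing time (a new reading comes with each control period).
- cams.camera(name): name is "scene" or "top"; returns a dict with "color" (420x560x3 uint8, red, green, blue), "camera_matrix" (3x3 intrinsics, pixels), "distortion" ([k1, k2, p1, p2, k3] as OpenCV has them; the pictures are not rectified), "view" (4x4, takes a point from world to camera coordinates). Camera axes: x right, y up, looking along -z (the intrinsics and any distortion apply to the point x, -y, -z); pixel columns grow to the right and rows downward; lengths in m; the calibration is good to about 2 mm. A picture is of the moment at which its call begins. There is no depth.
- ctrl.hand_in(): hands the job in, once; it reports no verdict.
Trained networks look in a picture, given as the dict that the camera call returned (one of the last four; its "shot" number tells which), for a name from the list of things; names that differ only in an ending like _2 or _b are one class to them, and where a whole thing is asked for, a point or a joint stands for the part that bears it (a point fixed in the world has none). Each returns a list of dicts, best first, with "confidence" (0 to 1); they miss things now and then, are a little off and sometimes report something else, mostly with a low value. They report only what shows in the picture. A call takes as long as a camera call. They do not tell look-alikes from the thing itself.
- boxes_of(picture, thing): "uv" ([column, row] in pixels, amid what is visible of it).
- landmark_of(picture, thing): "uv" ([column, row] in pixels: a listed point, or the origin of a listed thing).
The state is a dict: "time_s": time; "q": joint angles; "dq": joint speeds; "joint_efforts": joint torques, N m; "eef_pos": TCP position; "eef_rot": TCP orientation; "wrist_force": force on the tool from outside, world axes, zero at the start; "torque": the same for the moment, N m; "opening": opening from 0.0 (shut) to 1.0 (fully open).
Only numpy, scipy, OpenCV 4.12 (cv2) and the standard library are available. Lean on these libraries where they do the work, as an engineer would, in place of code of your own. Each camera call takes 0.05 s, during which the arm holds its last target.

## Working session

There is one attempt and no reset: what is moved stays moved. The work goes in short steps, Python scripts to look and compute and a shell command to move; the robot and the scene stay as the last step left them, time stands still between calls to the robot, and variables do not carry over. Pictures are saved under pics/ and viewed, and the job is handed in when it is done.

```bash
ls; mkdir -p pics; python3 - <<'E'
from bench import ctrl,cams,boxes_of,landmark_of
import cv2
o=ctrl.get_obs();print(o['time_s'],o['eef_pos'],o['eef_rot'],o['opening'],ctrl.grip_point_offset)
for n in('scene','top'):
    p=cams.camera(n);cv2.imwrite(f'pics/{n}0.png',p['color'][:,:,::-1])
    print(n,p['camera_matrix'],p['distortion'],p['view'])
    for t in ['sleeve_b','tray','controller','stud','stud_tip','terminal0','jar']:
        print(t,[('L',[round(float(x)) for x in d['uv']],round(d['confidence'],2)) for d in landmark_of(p,t)],[('B',[round(float(x)) for x in d['uv']],round(d['confidence'],2)) for d in (boxes_of(p,t) if t!='stud_tip' else [])])
E
```

```text
pics
0.0 [0.15589306 0.55320699 0.40379343] [-2.88898148e-04  1.36955476e-01  9.90576831e-01 -8.10019222e-04] 1.000514555998922 0.1547
scene [[463.42410137   0.         281.06166339]
 [  0.         463.42410137 206.7801694 ]
 [  0.           0.           1.        ]] [-0.05759589  0.          0.          0.          0.        ] [[-0.73951825  0.67306016 -0.01013792  0.38974048]
 [-0.58046333 -0.6300077   0.51589982  0.34526702]
 [ 0.34084465  0.38740202  0.85658893 -1.14735061]
 [ 0.          0.          0.          1.        ]]
sleeve_b [('L', [323, 282], 0.95), ('L', [391, 239], 0.87), ('L', [371, 362], 0.8), ('L', [323, 369], 0.76), ('L', [358, 261], 0.68)] [('B', [326, 280], 0.94), ('B', [375, 358], 0.85), ('B', [322, 369], 0.71), ('B', [361, 256], 0.7), ('B', [394, 236], 0.68)]
tray [('L', [358, 262], 0.83)] [('B', [351, 265], 0.72)]
controller [('L', [248, 136], 0.78), ('L', [286, 216], 0.49)] [('B', [250, 135], 0.95)]
stud [('L', [224, 127], 0.68), ('L', [156, 225], 0.54), ('L', [356, 264], 0.41)] [('B', [222, 122], 0.62), ('B', [253, 87], 0.35)]
stud_tip [('L', [220, 111], 0.
[... 731 characters left out ...]
58, 160], 0.84), ('L', [215, 204], 0.75), ('L', [202, 294], 0.57), ('L', [204, 246], 0.55)] [('B', [212, 200], 0.81), ('B', [157, 156], 0.67), ('B', [392, 275], 0.63), ('B', [133, 186], 0.55)]
tray [('L', [205, 249], 0.63)] [('B', [204, 249], 0.83)]
controller [('L', [391, 272], 0.57)] [('B', [392, 271], 0.59)]
stud [('L', [413, 242], 0.47)] [('B', [414, 239], 0.58)]
stud_tip [('L', [420, 240], 0.61)] []
terminal0 [('L', [443, 267], 0.91), ('L', [397, 302], 0.87), ('L', [406, 271], 0.77), ('L', [433, 297], 0.58)] [('B', [449, 268], 0.95), ('B', [439, 299], 0.78), ('B', [408, 270], 0.73), ('B', [398, 303], 0.63)]
jar [('L', [286, 229], 0.91), ('L', [360, 130], 0.15)] [('B', [286, 228], 0.87)]
```

View pics/scene0.png

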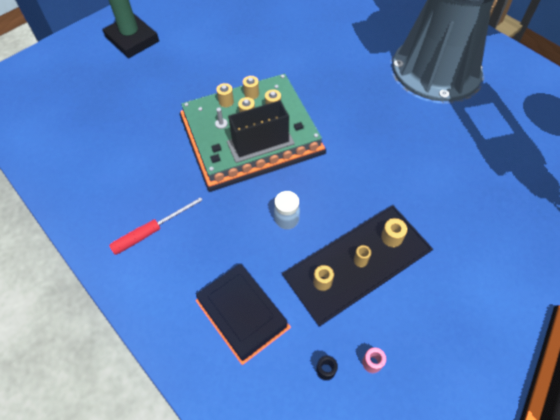

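View pics/top0.png

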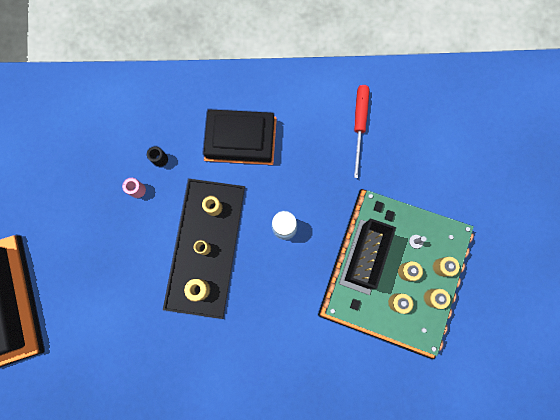

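The top image shows three brass sleeves in the tray: (211,205) medium, (202,247) thin and (196,290) thick. The look-alikes lie outside the tray: pink at (132,187) and black at (157,156). The four fitted sleeves are on the controller, with the bare stud at about (418,241). My choice is (211,205). Next I'll check it in close crops and measure.

```bash
cat > h.py <<'E'
import numpy as np,cv2
def ray(p,uv):
    K=np.array(p['camera_matrix']);d=np.array(p['distortion'],float)
    n=cv2.undistortPoints(np.array([[uv]],float),K,d)[0,0]
    V=np.array(p['view']);R=V[:3,:3];t=V[:3,3]
    return -R.T@t, R.T@np.array([n[0],-n[1],-1.])
def onz(p,uv,z):
    c,r=ray(p,uv);return c+r*(z-c[2])/r[2]
def proj(p,X):
    V=np.array(p['view']);c=np.atleast_2d(X)@V[:3,:3].T+V[:3,3]
    c=c*[1,-1,-1]
    return cv2.projectPoints(c,np.zeros(3),np.zeros(3),np.array(p['camera_matrix']),np.array(p['distortion'],float))[0][:,0]
E
python3 - <<'E'
from bench import cams
import cv2,numpy as np,pickle
ps={n:cams.camera(n) for n in('scene','top')}
pickle.dump(ps,open('p0.pkl','wb'))
def crop(n,u0,v0,w,h,s,f):
    c=ps[n]['color'][v0:v0+h,u0:u0+w,::-1]
    cv2.imwrite(f,cv2.resize(c,None,fx=s,fy=s,interpolation=cv2.INTER_CUBIC))
crop('top',150,170,110,150,4,'pics/c1.png')
crop('top',310,180,180,190,3,'pics/c2.png')
crop('scene',280,200,160,130,4,'pics/c3.png')
crop('scene',170,60,170,135,4,'pics/c4.png')
E
```

```text
(no output)
```

View pics/c1.png

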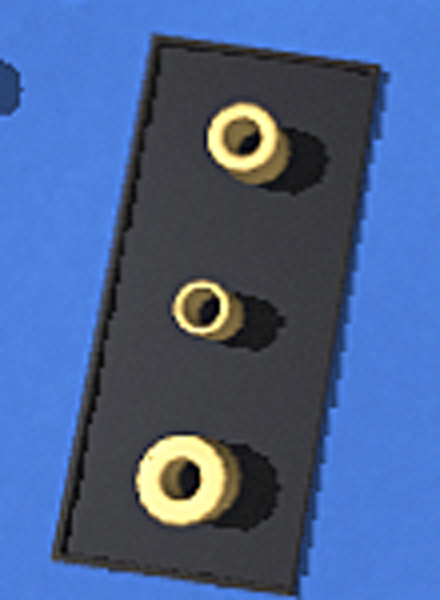

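View pics/c2.png

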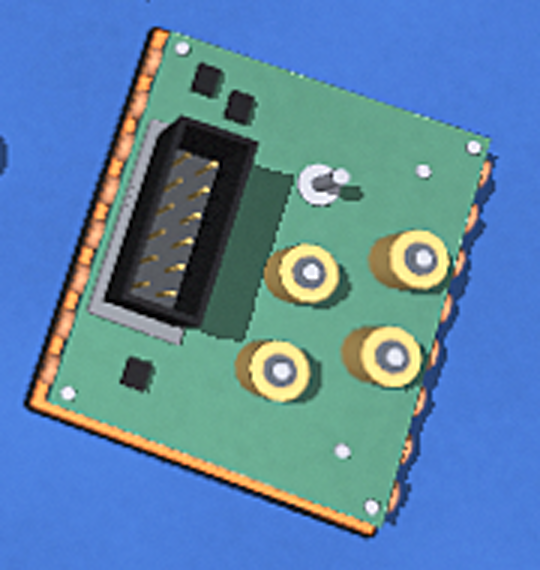

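View pics/c3.png

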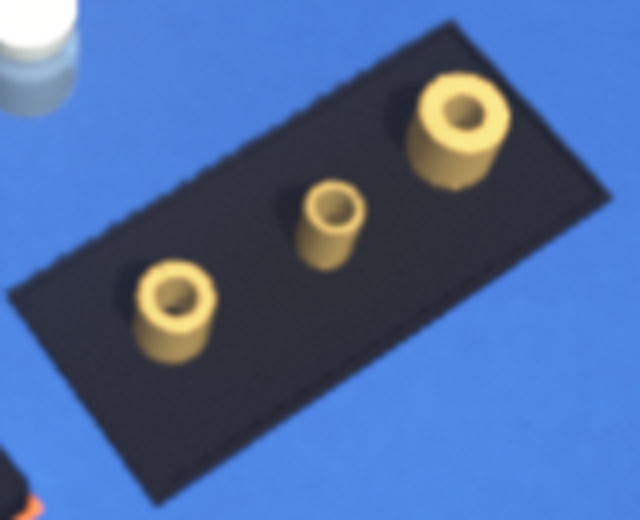

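View pics/c4.png

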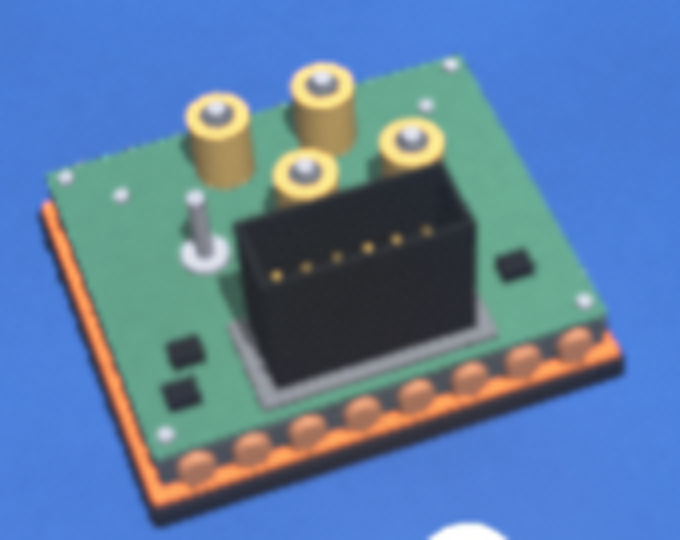

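```bash
python3 - <<'E'
import pickle,numpy as np
from h import *
from scipy.optimize import least_squares
ps=pickle.load(open('p0.pkl','rb'))
def un(c,s,u0,v0): return [(c[0]+.5)/s-.5+u0,(c[1]+.5)/s-.5+v0]
T,S=ps['top'],ps['scene']
for n,c,c2 in [('b',(243,141),(177,298)),('a',(202,307),(334,209)),('c',(182,479),(464,112))]:
    a=un(c,4,150,170);b=un(c2,4,280,200)
    print(n,onz(T,a,.044).round(4),onz(S,b,.044).round(4))
t=[(340,176),(311,271),(424,258),(282,370),(395,356)]
s=[(196,198),(305,168),(217,108),(411,132),(322,80)]
L=np.array([[-60,-12],[0,-12],[-30,-70],[60,-12],[30,-70]])/1000
A=np.array([onz(T,un(c,3,310,180),.096) for c in t]);B=np.array([onz(S,un(c,4,170,60),.096) for c in s])
print(A.round(4));print(B.round(4))
def pose(P):
    f=lambda q:((np.c_[np.cos(q[2])*L[:,0]-np.sin(q[2])*L[:,1],np.sin(q[2])*L[:,0]+np.cos(q[2])*L[:,1]]+q[:2])-P[:,:2]).ravel()
    best=min((least_squares(f,[*P[:,:2].mean(0),y]) for y in np.arange(-3,3.2,1)),key=lambda r:r.cost)
    return best.x,f(best.x).reshape(-1,2)
for P in(A,B,(A+B)/2):
    q,r=pose(P);print('pose',q.round(4),'stud',(r[0]+P[0,:2]).round(4),'res mm',(r*1000).round(1).tolist())
for z in(.07,):print('jar',onz(T,(284.5,225),z).round(3),onz(S,(287,201),z).round(3))
E
```

```text
b [0.6101 0.2065 0.044 ] [0.6134 0.2083 0.044 ]
a [0.5288 0.2248 0.044 ] [0.5301 0.2259 0.044 ]
c [0.4477 0.2323 0.044 ] [0.4481 0.2333 0.044 ]
[[ 0.5323 -0.1846  0.096 ]
 [ 0.4768 -0.1635  0.096 ]
 [ 0.4837 -0.2289  0.096 ]
 [ 0.4206 -0.1428  0.096 ]
 [ 0.4281 -0.2075  0.096 ]]
[[ 0.5324 -0.1845  0.096 ]
 [ 0.4776 -0.1621  0.096 ]
 [ 0.4839 -0.228   0.096 ]
 [ 0.4198 -0.1437  0.096 ]
 [ 0.4291 -0.2056  0.096 ]]
pose [ 0.456  -0.2184  2.784 ] stud [ 0.5164 -0.2282] res mm [[-16.0, -43.6], [-16.6, -43.6], [24.9, 65.6], [-16.6, -43.4], [24.3, 65.1]]
pose [ 0.4564 -0.2178 -3.4935] stud [ 0.5169 -0.2273] res mm [[-15.5, -42.7], [-17.0, -44.4], [24.8, 65.5], [-15.5, -42.2], [23.3, 63.8]]
pose [ 0.4562 -0.2181  2.7867] stud [ 0.5166 -0.2277] res mm [[-15.7, -43.2], [-16.8, -44.0], [24.8, 65.5], [-16.1, -42.8], [23.8, 64.5]]
jar [0.564 0.061 0.07 ] [0.569 0.064 0.07 ]
```

```bash
cat >> h.py <<'E'
from scipy.spatial.transform import Rotation as Ro
def off(o,target):
    w,x,y,z=o['eef_rot'];R=Ro.from_quat([x,y,z,w]).as_matrix()
    return (R.T@(np.array(target)-o['eef_pos'])).round(4),R.round(3)
E
python3 - <<'E'
from bench import ctrl
from h import *
o=ctrl.get_obs()
print(off(o,[.6117,.2074,.30]))
E
```

```text
(array([-0.5325, -0.2094,  0.1047]), array([[-0.962,  0.271, -0.   ],
       [ 0.271,  0.962, -0.   ],
       [ 0.   , -0.   , -1.   ]]))
```

```bash
python3 -m handwheel '[{"offset":[-0.04,-0.016,0.008],"spin":0,"grip":1},{"offset":[-0.08,-0.032,0.016],"spin":0,"grip":1},{"offset":[-0.13,-0.051,0.026],"spin":0,"grip":1},{"offset":[-0.18,-0.071,0.035],"spin":0,"grip":1},{"offset":[-0.23,-0.09,0.045],"spin":0,"grip":1},{"offset":[-0.28,-0.11,0.055],"spin":0,"grip":1},{"offset":[-0.33,-0.13,0.065],"spin":0,"grip":1},{"offset":[-0.38,-0.149,0.075],"spin":0,"grip":1},{"offset":[-0.43,-0.169,0.085],"spin":0,"grip":1},{"offset":[-0.48,-0.189,0.095],"spin":0,"grip":1},{"offset":[-0.51,-0.2,0.1],"spin":0,"grip":1},{"offset":[-0.5325,-0.2094,0.1047],"spin":0,"grip":1},{"offset":[-0.5325,-0.2094,0.1047],"spin":0,"grip":1},{"offset":[-0.5325,-0.2094,0.1047],"spin":0,"grip":1}]'
python3 - <<'E'
from bench import ctrl,cams
from h import *
p=cams.camera('top');cv2.imwrite('pics/top1.png',p['color'][:,:,::-1])
s=cams.camera('scene');cv2.imwrite('pics/scene1.png',s['color'][:,:,::-1])
o=ctrl.get_obs();print(o['eef_pos'],o['time_s'],off(o,[.6117,.2074,.183])[0])
E
```

```text
time_s: 3.25
eef_pos: [0.6111, 0.2081, 0.3]
eef_rot: [-0.0, 0.137, 0.991, 0.0]
wrist_force: [0.1, 0.2, 0.3]
opening: 1.001
[0.61092523 0.20846171 0.30026786] 3.35 [-0.001  -0.0008  0.1173]
```

View pics/top1.png

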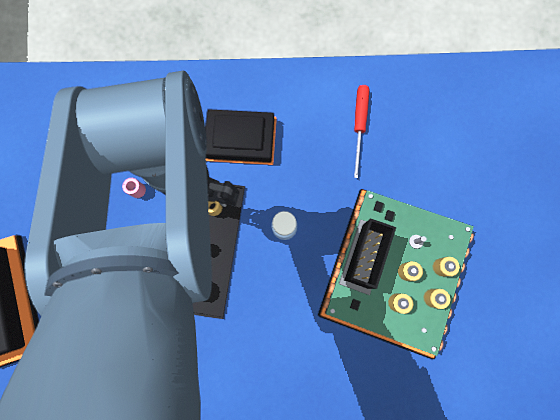

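View pics/scene1.png

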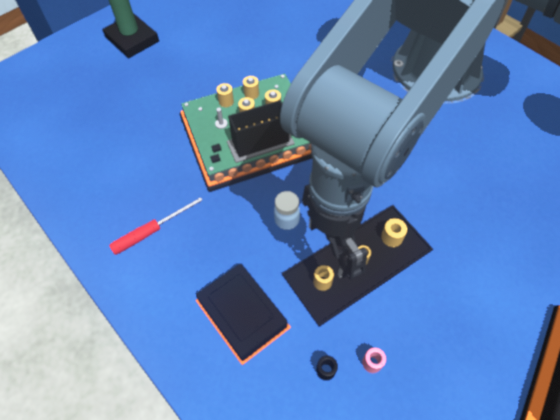

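```bash
python3 -m handwheel '[{"offset":[0,0,0.02],"spin":0,"grip":1},{"offset":[0,0,0.04],"spin":0,"grip":1},{"offset":[0,0,0.055],"spin":0,"grip":1},{"offset":[0,0,0.06],"spin":0,"grip":1},{"offset":[0,0,0.06],"spin":0,"grip":1}]'
python3 - <<'E'
from bench import ctrl,cams
from h import *
s=cams.camera('scene');c=s['color'][190:320,280:440,::-1]
c=cv2.resize(c,None,fx=4,fy=4,interpolation=cv2.INTER_CUBIC)
x,y,z=ctrl.get_obs()['eef_pos']
for d in (.1547,.16,.173):
    u=(proj(s,[[x,y,z-d]])[0]-[280,190])*4;cv2.circle(c,tuple(int(v) for v in u),3,(255,0,255),-1)
cv2.imwrite('pics/s2.png',c);print(ctrl.get_obs()['eef_pos'])
E
```

```text
time_s: 3.98
eef_pos: [0.6117, 0.2074, 0.2394]
eef_rot: [-0.0, 0.137, 0.991, -0.0]
wrist_force: [-0.2, 0.2, -0.0]
opening: 1.001
[0.61194679 0.20738307 0.24010059]
```

View pics/s2.png

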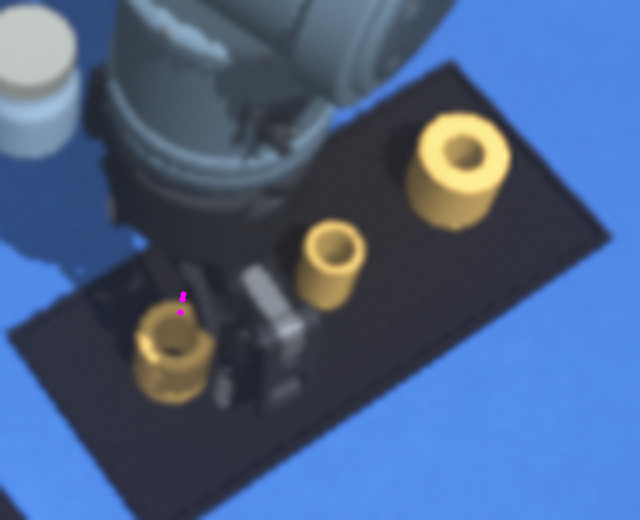

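```bash

python3 - <<'E'
from bench import ctrl,cams
from h import *
s=cams.camera('scene');c=s['color'][220:310,290:380,::-1]
c=cv2.resize(c,None,fx=6,fy=6,interpolation=cv2.INTER_CUBIC)
c=cv2.convertScaleAbs(c,alpha=1.6,beta=20)
x,y,z=ctrl.get_obs()['eef_pos']
for sg,col in((1,(255,0,255)),(-1,(0,255,0))):
  for a in (.0425,.057):
   for b in(-.011,.011):
    P=np.array([x,y,z-.160])+sg*a*np.array([.271,.962,0])+b*np.array([-.962,.271,0])
    u=(proj(s,[P])[0]-[290,220])*6;cv2.circle(c,tuple(int(v) for v in u),3,col,-1)
cv2.imwrite('pics/s3.png',c)
E
```

```text
(no output)
```

View pics/s3.png

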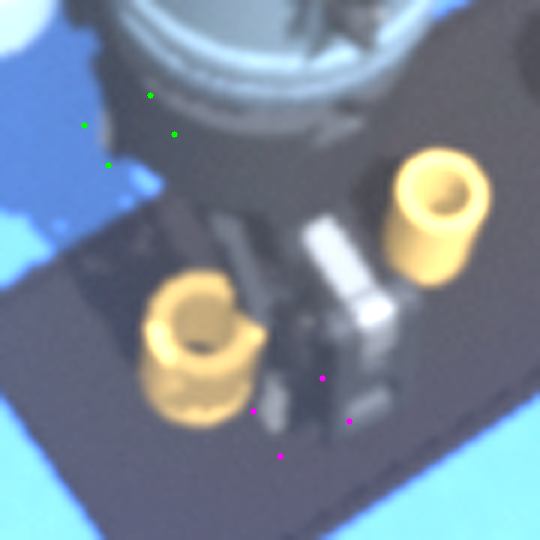

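The 34 mm sleeve sits at about (323,274) in the scene picture, and the visible finger pad is close to where I predicted it. I'll descend and close.

```bash
python3 -m handwheel '[{"offset":[0,0,0.02],"spin":0,"grip":1},{"offset":[0,0,0.04],"spin":0,"grip":1},{"offset":[0,0,0.053],"spin":0,"grip":1},{"offset":[0,0,0.057],"spin":0,"grip":1},{"offset":[0,0,0.057],"spin":0,"grip":1},{"offset":[0,0,0.057],"spin":0,"grip":0.6},{"offset":[0,0,0.057],"spin":0,"grip":0.5},{"offset":[0,0,0.057],"spin":0,"grip":0.4},{"offset":[0,0,0.057],"spin":0,"grip":0.2},{"offset":[0,0,0.057],"spin":0,"grip":0},{"offset":[0,0,0.057],"spin":0,"grip":0},{"offset":[0,0,0.057],"spin":0,"grip":0},{"offset":[0,0,0.057],"spin":0,"grip":0},{"offset":[0,0,0.057],"spin":0,"grip":0}]'
python3 - <<'E'
from bench import ctrl,cams
from h import *
s=cams.camera('scene');c=s['color'][190:320,280:440,::-1]
cv2.imwrite('pics/s4.png',cv2.resize(c,None,fx=4,fy=4,interpolation=cv2.INTER_CUBIC));o=ctrl.get_obs();print(o['eef_pos'],o['wrist_force'],o['opening'])
E
```

```text
time_s: 5.82
eef_pos: [0.6121, 0.2075, 0.1838]
eef_rot: [0.001, 0.137, 0.991, 0.0]
wrist_force: [-1.0, 0.8, 6.1]
opening: 0.388
[0.61205799 0.20749495 0.18387484] [-1.09624985  0.34481837  5.62834612] 0.3869266280711804
```

View pics/s4.png

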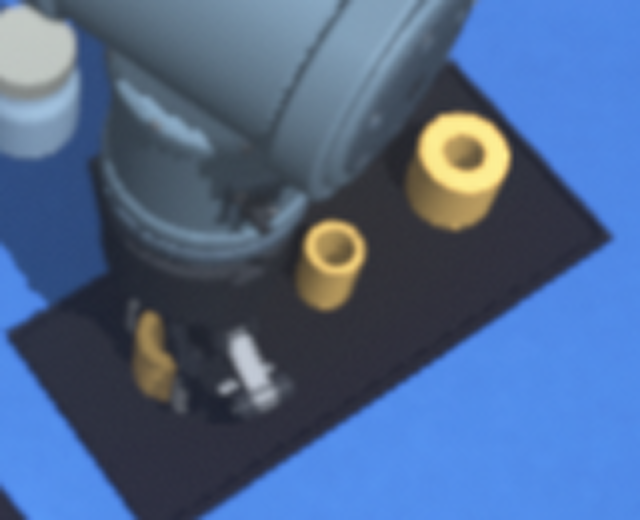

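```bash
python3 -m handwheel '[{"offset":[0,0,-0.005],"spin":0,"grip":0},{"offset":[0,0,-0.015],"spin":0,"grip":0},{"offset":[0,0,-0.03],"spin":0,"grip":0},{"offset":[0,0,-0.05],"spin":0,"grip":0},{"offset":[0,0,-0.07],"spin":0,"grip":0},{"offset":[0,0,-0.09],"spin":0,"grip":0},{"offset":[0,0,-0.11],"spin":0,"grip":0},{"offset":[0,0,-0.13],"spin":0,"grip":0},{"offset":[0,0,-0.15],"spin":0,"grip":0},{"offset":[0,0,-0.165],"spin":0,"grip":0},{"offset":[0,0,-0.17],"spin":0,"grip":0},{"offset":[0,0,-0.17],"spin":0,"grip":0},{"offset":[0,0,-0.17],"spin":0,"grip":0}]'
python3 - <<'E'
from bench import ctrl,cams
from h import *
s=cams.camera('scene');c=s['color'][120:320,200:440,::-1]
cv2.imwrite('pics/s5.png',cv2.resize(c,None,fx=3,fy=3,interpolation=cv2.INTER_CUBIC));
s=cams.camera('top');cv2.imwrite('pics/t5.png',s['color'][:,:,::-1])
o=ctrl.get_obs();print(o['time_s'],o['eef_pos'],o['wrist_force'],o['torque'],o['opening'],off(o,[.5324,-.1846,.355]))
E
```

```text
time_s: 7.5
eef_pos: [0.6114, 0.2073, 0.3519]
eef_rot: [-0.001, 0.137, 0.991, -0.0]
wrist_force: [0.4, -0.8, -2.3]
opening: 0.384
7.6 [0.61148242 0.20735432 0.35197247] [ 0.68499795 -0.24970119 -1.89136297] [ 0.04989501 -0.00677426 -0.01751891] 0.384322415435086 (array([-0.0302, -0.3987, -0.0028]), array([[-0.962,  0.271, -0.002],
       [ 0.271,  0.962, -0.   ],
       [ 0.002, -0.001, -1.   ]]))
```

View pics/s5.png

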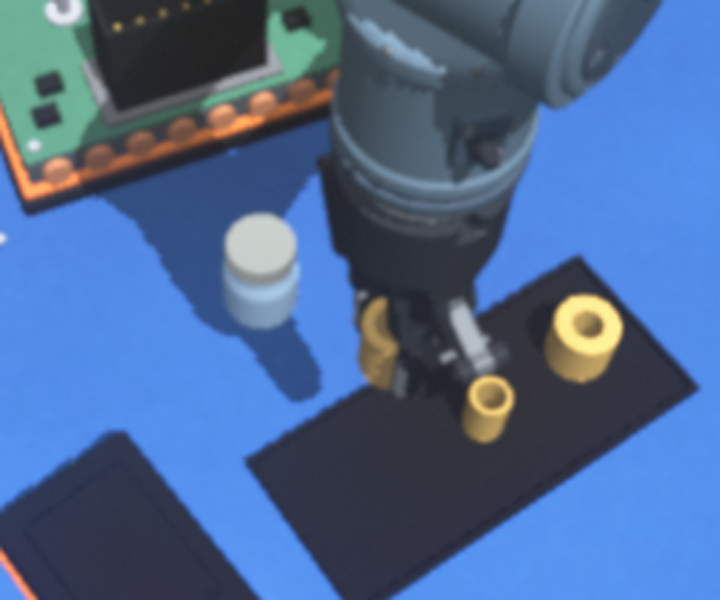

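View pics/t5.png

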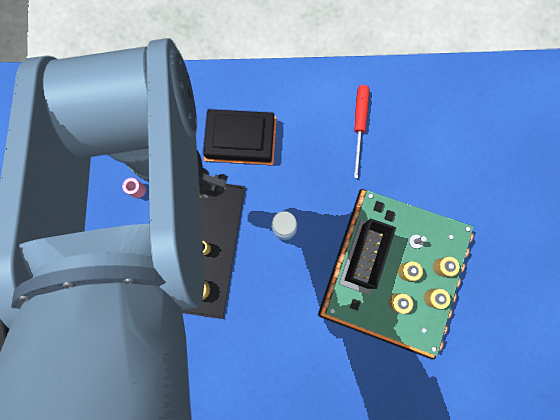

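The sleeve is lifted: the wrist force shows about 2 N of load and the opening is 0.384. In the scene crop it shows beside the finger at about (380,340). Next I'll carry it above the stud.

```bash
python3 -m handwheel '[{"offset":[-0.001,-0.01,0],"spin":0,"grip":0},{"offset":[-0.002,-0.03,0],"spin":0,"grip":0},{"offset":[-0.004,-0.055,0],"spin":0,"grip":0},{"offset":[-0.006,-0.085,0],"spin":0,"grip":0},{"offset":[-0.009,-0.12,0],"spin":0,"grip":0},{"offset":[-0.012,-0.155,0],"spin":0,"grip":0},{"offset":[-0.014,-0.19,0],"spin":0,"grip":0},{"offset":[-0.017,-0.225,0],"spin":0,"grip":0},{"offset":[-0.02,-0.26,0],"spin":0,"grip":0},{"offset":[-0.022,-0.295,0],"spin":0,"grip":0},{"offset":[-0.025,-0.325,0],"spin":0,"grip":0},{"offset":[-0.027,-0.35,0],"spin":0,"grip":0},{"offset":[-0.028,-0.37,0],"spin":0,"grip":0},{"offset":[-0.029,-0.385,0],"spin":0,"grip":0},{"offset":[-0.03,-0.395,0],"spin":0,"grip":0},{"offset":[-0.03,-0.3986,0],"spin":0,"grip":0},{"offset":[-0.03,-0.3986,0],"spin":0,"grip":0},{"offset":[-0.03,-0.3986,0],"spin":0,"grip":0},{"offset":[-0.03,-0.3986,0],"spin":0,"grip":0}]'
cat > look.py <<'E'
from bench import ctrl,cams
from h import *
import sys,pickle
tag=sys.argv[1];zb=float(sys.argv[2]);
o=ctrl.get_obs();x,y,z=o['eef_pos'];print(o['time_s'],o['eef_pos'],o['opening'],o['wrist_force'])
dx=float(sys.argv[3]) if len(sys.argv)>3 else 0;dy=float(sys.argv[4]) if len(sys.argv)>4 else 0
s=cams.camera('scene');t=cams.camera('top');pickle.dump((s,t,o),open(f'{tag}.pkl','wb'))
a=np.linspace(0,2*np.pi,60)
for n,p in(('s',s),('t',t)):
    u0=proj(p,[[x,y,z-.16]])[0];w,h=100,75
    u0=(np.clip(u0-[w/2,h/2],0,[560-w,420-h])).astype(int)
    c=p['color'][u0[1]:u0[1]+h,u0[0]:u0[0]+w,::-1]
    c=cv2.convertScaleAbs(cv2.resize(c,None,fx=7,fy=7,interpolation=cv2.INTER_CUBIC),alpha=1.3)
    cv2.imwrite(f'pics/{tag}{n}_raw.png',c);print(n,u0)
    for h_,col in((0,(255,0,255)),(.04,(0,255,0))):
        P=np.c_[x+dx+.017*np.cos(a),y+dy+.017*np.sin(a),0*a+z-zb+h_]
        q=((proj(p,P)-u0+.5)*7-.5).astype(int)
        cv2.polylines(c,[q],True,col,1)
    cv2.imwrite(f'pics/{tag}{n}.png',c)
E
python3 look.py a .1798
```

```text
time_s: 9.98
eef_pos: [0.5326, -0.1839, 0.353]
eef_rot: [-0.0, 0.137, 0.991, 0.0]
wrist_force: [-1.0, 0.0, -1.7]
opening: 0.382
9.975 [ 0.53255812 -0.1838978   0.35298177] 0.3821760704595408 [-1.01607703  0.01116901 -1.66250223]
s [162  36]
t [392 193]
```

```bash
python3 -c "
import cv2,numpy as np
a=[cv2.resize(cv2.imread(f'pics/a{n}.png'),None,fx=.57,fy=.57) for n in('s_raw','s','t_raw','t')]
cv2.imwrite('pics/am.png',np.vstack([np.hstack(a[:2]),np.hstack(a[2:])]))"
```

```text
(no output)
```

View pics/am.png

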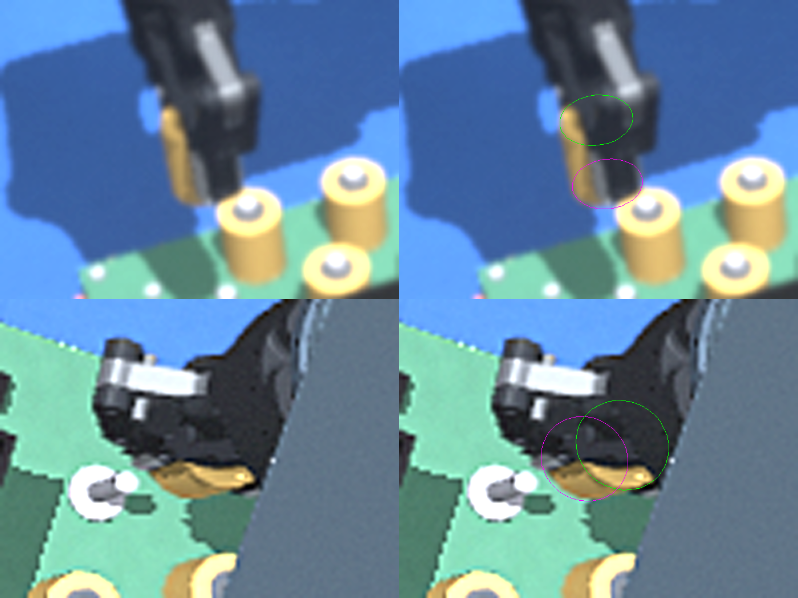

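View pics/as.png

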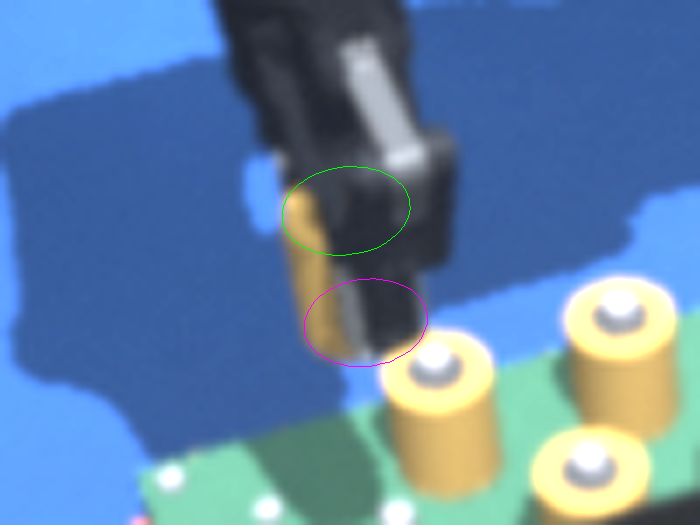

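View pics/at.png

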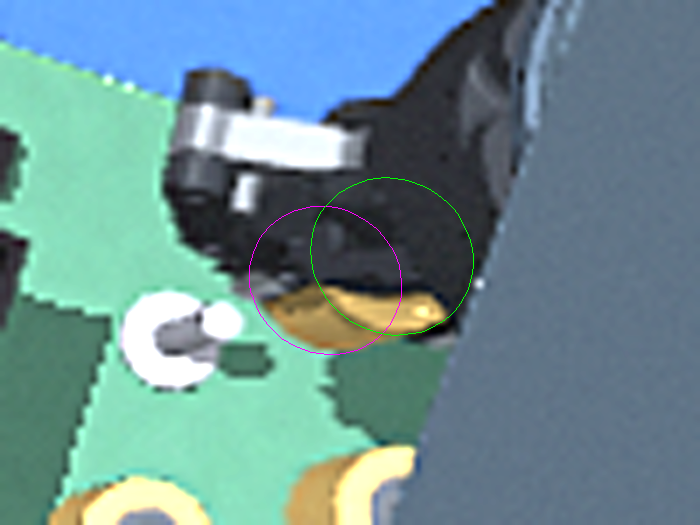

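The sleeve shows clearly in both views and matches the predicted model to within about 1 px: scene crop left edge at (300,280), top crop lower edge at (350,348). Next I'll refit the controller pose with the axes the right way round, then lower partway.

```bash
python3 - <<'E'
import pickle,numpy as np
from h import *
from scipy.optimize import least_squares
ps=pickle.load(open('p0.pkl','rb'))
def un(c,s,u0,v0): return [(c[0]+.5)/s-.5+u0,(c[1]+.5)/s-.5+v0]
T,S=ps['top'],ps['scene']
t=[(340,176),(311,271),(424,258),(282,370),(395,356)]
s=[(196,198),(305,168),(217,108),(411,132),(322,80)]
L=np.array([[60,-12],[0,-12],[30,-70],[-60,-12],[-30,-70]])/1000
A=np.array([onz(T,un(c,3,310,180),.096) for c in t]);B=np.array([onz(S,un(c,4,170,60),.096) for c in s])
def pose(P):
    f=lambda q:((np.c_[np.cos(q[2])*L[:,0]-np.sin(q[2])*L[:,1],np.sin(q[2])*L[:,0]+np.cos(q[2])*L[:,1]]+q[:2])-P[:,:2]).ravel()
    b=least_squares(f,[*P[:,:2].mean(0),-.36])
    return b.x,f(b.x).reshape(-1,2)
for P in(A,B,(A+B)/2):
    q,r=pose(P);print('pose',q.round(4),'stud',(r[0]+P[0,:2]).round(4),'res mm',(r*1000).round(1).tolist())
E
python3 -m handwheel '[{"offset":[0,0,0.01],"spin":0,"grip":0},{"offset":[0,0,0.025],"spin":0,"grip":0},{"offset":[0,0,0.038],"spin":0,"grip":0},{"offset":[0,0,0.048],"spin":0,"grip":0},{"offset":[0,0,0.053],"spin":0,"grip":0},{"offset":[0,0,0.053],"spin":0,"grip":0},{"offset":[0,0,0.053],"spin":0,"grip":0},{"offset":[0,0,0.053],"spin":0,"grip":0}]'
python3 look.py b .1798
```

```text
pose [ 0.4807 -0.1525 -0.3605] stud [ 0.5326 -0.1849] res mm [[0.3, -0.4], [-0.3, -0.2], [0.4, 0.3], [-0.2, 0.2], [-0.1, 0.0]]
pose [ 0.4808 -0.1518 -0.3566] stud [ 0.5329 -0.184 ] res mm [[0.5, 0.5], [-0.9, -0.9], [0.6, 0.1], [0.7, 1.6], [-0.8, -1.3]]
pose [ 0.4808 -0.1522 -0.3586] stud [ 0.5328 -0.1845] res mm [[0.4, 0.1], [-0.6, -0.6], [0.5, 0.2], [0.2, 0.9], [-0.5, -0.7]]
time_s: 11.08
eef_pos: [0.5326, -0.1845, 0.3006]
eef_rot: [0.0, 0.137, 0.991, -0.0]
wrist_force: [0.2, 0.3, -2.1]
opening: 0.382
11.075 [ 0.53262701 -0.18448968  0.30056242] 0.38225186994604254 [ 0.2128292   0.30215372 -2.12962844]
s [165  56]
t [381 197]
```

View pics/bs.png

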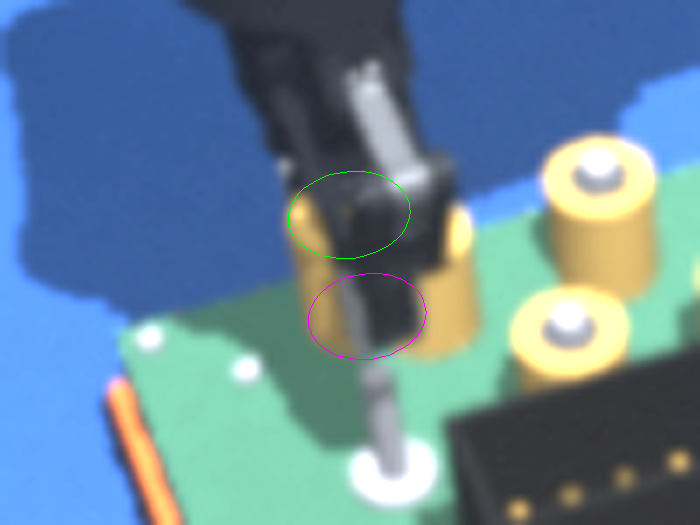

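View pics/bt.png

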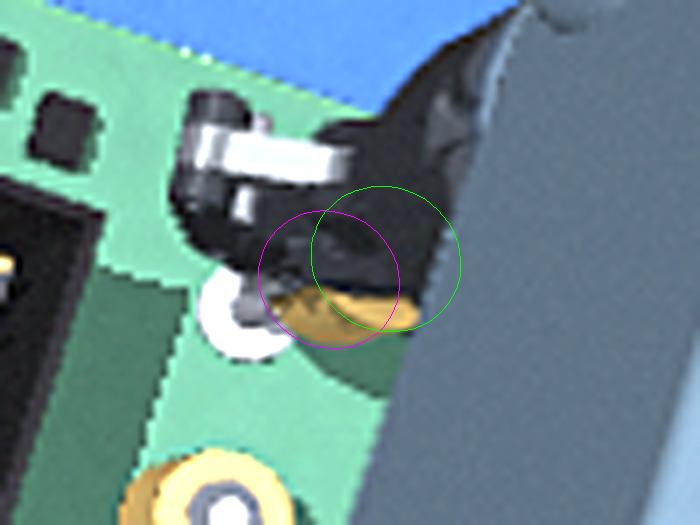

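```bash
python3 -m handwheel '[{"offset":[0,0,0.004],"spin":0,"grip":0},{"offset":[0,0,0.008],"spin":0,"grip":0},{"offset":[0,0,0.011],"spin":0,"grip":0},{"offset":[0,0,0.013],"spin":0,"grip":0},{"offset":[0,0,0.013],"spin":0,"grip":0},{"offset":[0,0,0.013],"spin":0,"grip":0},{"offset":[0,0,0.013],"spin":0,"grip":0},{"offset":[0,0,0.013],"spin":0,"grip":0}]'
python3 look.py c .1798
```

```text
time_s: 12.18
eef_pos: [0.5325, -0.1844, 0.2871]
eef_rot: [0.0, 0.137, 0.991, -0.0]
wrist_force: [-0.2, -0.2, -2.3]
opening: 0.384
12.175 [ 0.53245532 -0.18441625  0.28711602] 0.3835225162471742 [-0.16894751 -0.15298117 -2.30048475]
s [166  60]
t [378 198]
```

View pics/cs.png

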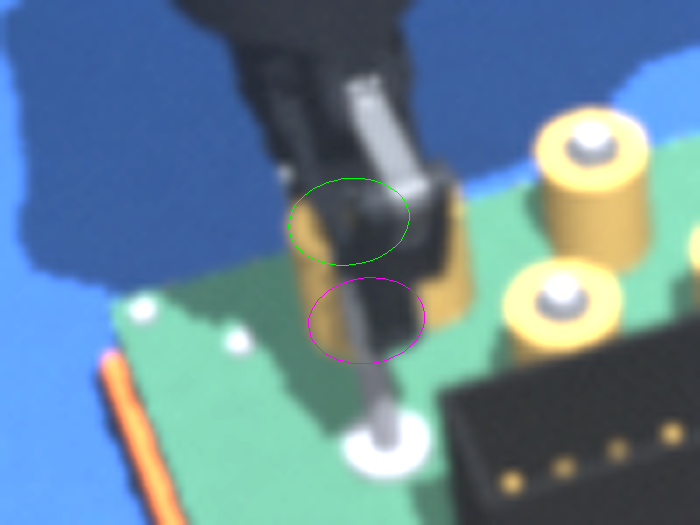

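View pics/ct.png

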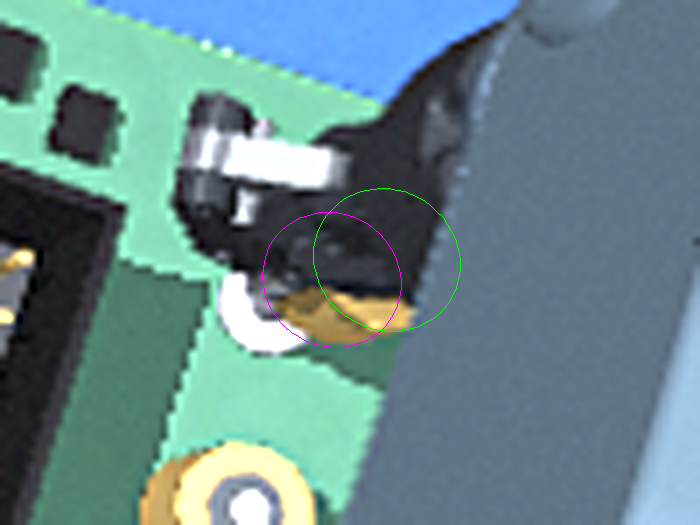

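```bash
python3 - <<'E'
from bench import ctrl
o=ctrl.get_obs();print(abs(o['dq']).max() if hasattr(o['dq'],'max') else o['dq'],o['opening'],o['eef_pos'])
print(ctrl.hand_in())
E
```

```text
0.0023351161232573244 0.3884310474792655 [ 0.5324455  -0.18441692  0.28707565]
the job is handed in; nothing more can be done
None
```

I picked the 34 mm brass sleeve from the tray, carried it over the connector and terminals, and handed the job in at about 12 s with it held above the bare stud. No verdict is reported, so what follows rests on my own checks.

- **Position:** I measured the stud at (0.5328, -0.1845). The two cameras agreed on it to about 1 mm. The tool stopped at (0.5324, -0.1844), within 0.5 mm of that.
- **Height:** By the tool height, the sleeve's underside is about 11 mm above the stud tip. The pictures hint it could be 1–2 mm higher, which is still inside the 3–20 mm band.
- **Grip and contact:** The gripper opening was 0.388, which fits a 34 mm sleeve. The wrist force was about -2.3 N, the sleeve's own weight. The arm was still, and I saw no sign of contact with the controller.

**Disagreements:**
- The two cameras differed by about 3 mm in x on where the sleeve stood in the tray, so I used the mean.
- In the final views the sleeve's lower edge sat about 0.5 px (roughly 1 mm) off the predicted outline.
- The far finger was never clearly visible.
- I did not re-measure the bystanders at the end. The ones visible in the pictures just after the lift looked unmoved.

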